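# Seat the round-bottomed flask in the ring stand

## Task

Take the larger of the two stoppered round-bottomed flasks out of its cork ring and set it in the ring of the metal flask stand, so that its bulb sits centred in the ring and its neck stands upright. Set it down gently, do not let it drop, and leave the smaller flask where it is.

Things in the scene. Friction and masses are not known exactly. Their poses are not given: they have to be found in the camera images.
- flask_mid (a point): The larger flask: amber glass, black stopper, 124 mm tall, 0.15 kg; ball bulb 64 mm wide, straight neck 22 mm wide, lip 27 mm. Point: on the axis half-way up, 62 mm above the bulb's lowest point, at the foot of the neck. The neck runs from it to 44 mm above it, lip to 50, stopper to 62 mm. z points up the neck. It starts upright, resting loose in a fixed cork ring (72 mm wide, 25 mm high).
- stand_ring (a point): The fixed metal flask stand, the only one: round foot 100 mm wide, three rods, on top a level ring of 8 mm bar, 66 mm outside, 50 mm opening; nothing rises above the ring. Point: the ring's centre at mid-height of the bar, 50 mm above the worktop. z up. With the larger flask seated upright, flask_mid is 51 mm above this point. The flask stays at about the tilt at which it is let go.
- flask_small_mid (a point): The smaller flask of the same kind, not to be moved, 90 mm tall: bulb 44 mm, neck 16 mm wide. Point: on the axis half-way up, 45 mm above the bulb's lowest point. It stands in a second cork ring like the first; which flask is left and which right varies.
- eyepieces (a point): An obstacle that never moves: the large fixed microscope left of the work, pointing obliquely at the robot. Point: between its two eyepieces, 370 mm above the worktop, their tops at 410 mm. They jut out nearest the robot, ending 20 mm nearer than this point; the body lies behind, from x = 0.57 and up to 100 mm right of y = 0. Starting from the left, draw the arm in before swinging past.
Mind the look-alikes: they are no part of the job. What is shaped like the part that bears flask_mid but red is not meant.

How it is judged:
By the outcome, as a careful person would: the job done as asked, in the order asked, and still so for the second after the job is handed in, with the robot touching nothing.
It also fails if it takes over 45 s, if anything falls off the work surface, if the arm or the gripper's body presses on something with over 40 N, if the wrist force passes 120 N, or if a joint passes its speed limit or range.

## Robot

A 6-joint arm with a two-finger parallel gripper is mounted at the origin on a cart in front of the work surface, level with it; the furniture and walls round the work are solid. World frame = base frame: x ahead of the robot, y to its left, z up, the work surface at z = 0. Lengths are in m, angles in rad, forces in N, time in s.
With the tool pointing down it reaches from about 0.35 to 0.975 m from the base axis. Payload 4.9 kg.
Tool frame: the origin (TCP) lies between the finger pads; the fingertips stand 19 mm ahead of it and the grasp point (between the pads) is the TCP; z points along the fingers, y is the direction in which the jaws open and shut (so a half turn about z gives the same grasp; the last joint's range is limited). The gripper opens to 85 mm and grips with 20 to 120 N. Pads are 22 mm wide; open, the fingers measure 114 mm over their backs; the gripper's body (76 mm by 85 mm) begins 54 mm behind the grasp point. The pads swing forward as they close: fully open they stand 13 mm farther back than shut.
Start: joints at [1, 0.053, 1.613, -0, 1.476, -0.119], TCP at [0.273, 0.562, 0.25] pointing down, gripper open.
Joint ranges: [-3.01, 3.01], [-1.01, 2.22], [0.06, 2.58], [-1.02, 4.17], [0.09, 2.62], [-3.14, 3.14]. Speed limits (rad/s): [2.57, 2.57, 3.14, 3.14, 3.14, 3.14].

## Interface

Orientations are given as a unit quaternion [w, x, y, z].
In Python, from plant import state, grab_frame, calibration, job_done gives the robot as it stands. The module is installed in compiled form; this text tells all that it offers.
- The arm moves only by the tool servo_tool, never from a script. Its argument "deltas" is a list that holds one entry, the list of rows, each a list of 5 numbers: the finger opening in mm, from 0 to 85.4, then the shift along the world's x, y, z in mm, then the turn about the world's z in units of 6 degrees (1.0 is 6 degrees). A call has 1 to 5 rows; each row is the pose to reach, as a shift and turn from the pose commanded when the call began; what a row does not reach only later rows make up. A row lasts 1/8 s, in which the tool goes at most 62.5 mm and 10.7 degrees, less where a joint would pass 70% of its speed; a pose out of reach is approached as far as the arm can. A call with a gripper value outside its range is refused whole. The fingers move at their own pace and stop on an object; the grip force is fixed at half the most. Time passes only in rows, so rows that repeat a pose let the fingers close. It gives the time, the measured TCP pose, the force and the opening at its end, in the units of the state.
- state(): the state, without advancing time (a new reading comes with each control period).
- grab_frame(name): name is "side" or "top" or "wrist"; returns the picture (384x512x3 uint8, red, green, blue); there is no depth.
- calibration(name): a dict with "intrinsics" (3x3 intrinsics, pixels), "world_from_camera" (4x4, takes a point from camera to world coordinates). Camera axes: x right, y down, z forward; pixel columns grow to the right and rows downward; lengths in m; the calibration is good to about 2 mm. A picture is of the moment at which its call begins: read the wrist's pose just before it. calibration takes no time and is no camera call; for the wrist camera it gives the pose at the moment of the call.
- job_done(): hands the job in, once; it reports no verdict.
The state is a dict: "time": time; "joint_pos": joint angles; "joint_vel": joint speeds; "joint_efforts": joint torques, N m; "tool_pos": TCP position; "tool_rot": TCP orientation; "contact_force": force on the tool from outside, world axes, zero at the start; "ft_torque": the same for the moment, N m; "gripper_width": opening from 0.0 (shut) to 1.0 (fully open).
Only numpy, scipy, OpenCV 4.12 (cv2) and the standard library are available. Lean on these libraries where they do the work, as an engineer would, in place of code of your own. Each camera call takes 0.05 s, during which the arm holds its last target.

## Working session

There is one attempt and no reset: what is moved stays moved. The work goes in short steps, Python scripts to look and compute and a tool call to move; the robot and the scene stay as the last step left them, time stands still between calls to the robot, and variables do not carry over. Pictures are saved under pics/ and viewed, and the job is handed in when it is done.

Besides the shell and the picture viewer there is one more tool, called after ">>>" as name([rows], argument=value, ...), one row to a line, values as JSON. servo_tool: Moves the arm, as the interface text tells. Its arguments: {"type":"object","properties":{"deltas":{"type":"array","items":{"type":"array","items":{"type":"array","items":{"type":"number"}}}}},"required":["deltas"]}

```bash
mkdir -p pics; python3 - <<'E'
from plant import state, grab_frame, calibration
import cv2
s=state(); print({k:s[k] for k in ('time','tool_pos','tool_rot','gripper_width')})
for n in('side','top','wrist'):
    c=calibration(n); print(n,c['intrinsics'],c['world_from_camera'])
    cv2.imwrite(f'pics/{n}0.png',grab_frame(n)[:,:,::-1])
E
```

```text
{'time': 0.0, 'tool_pos': array([0.272552  , 0.56179885, 0.24905792]), 'tool_rot': array([-3.43660534e-04,  2.23983898e-01,  9.74592295e-01, -9.76744228e-04]), 'gripper_width': 0.9998044225567574}
side [[384.77290622   0.         266.00288838]
 [  0.         384.77290622 193.1045567 ]
 [  0.           0.           1.        ]] [[ 9.94532085e-01 -3.54348887e-02  9.82359444e-02  3.57817069e-01]
 [-1.04428496e-01 -3.44547096e-01  9.32942650e-01 -1.12822940e+00]
 [ 7.88190320e-04 -9.38100031e-01 -3.46363553e-01  5.74083665e-01]
 [ 0.00000000e+00  0.00000000e+00  0.00000000e+00  1.00000000e+00]]
top [[459.08052056   0.         258.76470112]
 [  0.         459.08052056 189.13294924]
 [  0.           0.           1.        ]] [[ 7.58166348e-03 -9.93953229e-01  1.09542213e-01  2.92595981e-01]
 [-9.99971223e-01 -7.56515146e-03  5.66344119e-04 -1.62998919e-01]
 [ 2.65783863e-04 -1.09543354e-01 -9.93981983e-01  1.60694186e+00]
 [ 0.00000000e+00  0.00000000e+00  0.00000000e+00  1.00000000e+00]]
wrist [[272.43239401   0.         257.91139954]
 [  0.         272.43239401 192.41964571]
 [  0.           0.           1.        ]] [[ 0.43823171  0.86655572  0.23881825  0.21307669]
 [ 0.8988592  -0.42181132 -0.11885855  0.59170497]
 [-0.00226132  0.26675156 -0.96376267  0.37416622]
 [ 0.          0.          0.          1.        ]]
```

View pics/side0.png

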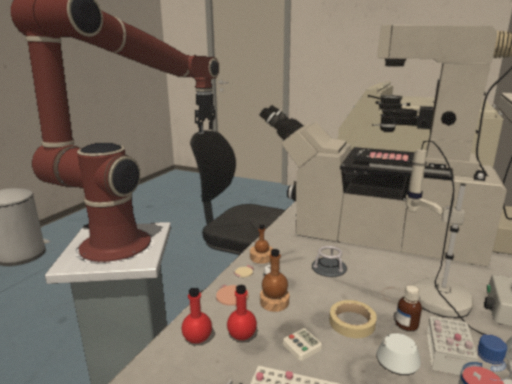

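View pics/top0.png

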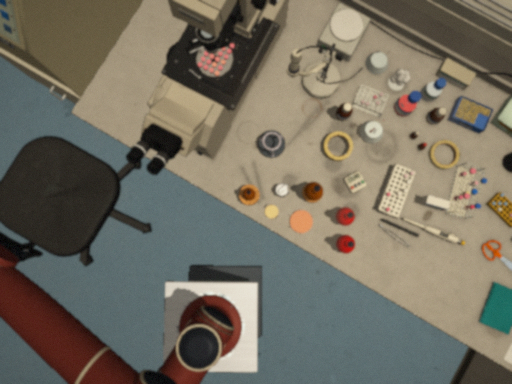

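View pics/wrist0.png

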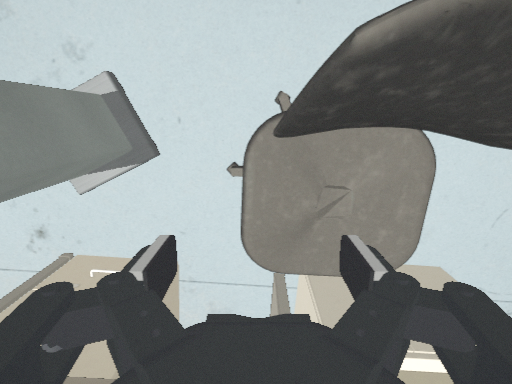

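The side view shows the larger amber flask at (275,280), the smaller amber one at (262,245), two red look-alikes at (197,318) and (241,315), and the stand at (329,261). In the top view they are at about (314,190), (248,193), (345,216)/(345,243) and (270,143). I'll enlarge these to confirm.

```bash
python3 - <<'E'
import cv2,numpy as np
a=cv2.imread('pics/side0.png')[215:345,175:355]; b=cv2.imread('pics/top0.png')[120:260,230:370]
a=cv2.resize(a,None,fx=4,fy=4,interpolation=cv2.INTER_CUBIC);b=cv2.resize(b,None,fx=4,fy=4,interpolation=cv2.INTER_CUBIC)
for im,(u0,v0) in((a,(175,215)),(b,(230,120))):
    for u in range(0,im.shape[1],80): cv2.putText(im,str(u0+u//4),(u,10),0,.4,(255,255,0),1); cv2.line(im,(u,0),(u,im.shape[0]),(255,255,0),1) if 0 else None
    for v in range(0,im.shape[0],80): cv2.putText(im,str(v0+v//4),(0,v+4),0,.4,(255,255,0),1)
cv2.imwrite('pics/sc.png',a);cv2.imwrite('pics/tc.png',b)
E
```

```text
(no output)
```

View pics/sc.png

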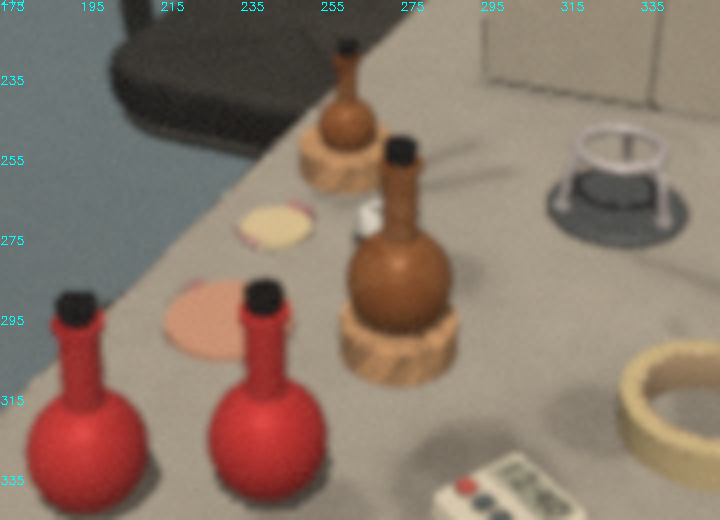

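View pics/tc.png

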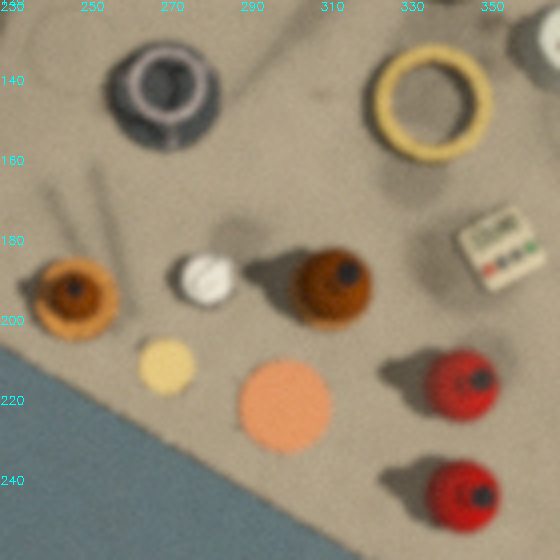

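```bash
cat > h.py <<'E'
import numpy as np
from plant import calibration
C={n:calibration(n) for n in('side','top')}
def ray(n,uv,c=None):
    c=c or C[n]; K=np.array(c['intrinsics']);T=np.array(c['world_from_camera'])
    d=T[:3,:3]@np.linalg.solve(K,[*uv,1]); return T[:3,3],d/np.linalg.norm(d)
def tri(rays):
    A=0;b=0
    for o,d in rays:
        P=np.eye(3)-np.outer(d,d);A=A+P;b=b+P@o
    x=np.linalg.solve(A,b); return x,[1e3*np.linalg.norm((np.eye(3)-np.outer(d,d))@(x-o)) for o,d in rays]
def proj(n,p,c=None):
    c=c or C[n]; K=np.array(c['intrinsics']);T=np.array(c['world_from_camera'])
    q=T[:3,:3].T@(np.array(p)-T[:3,3]); q=K@q; return q[:2]/q[2]
def atz(n,uv,z,c=None):
    o,d=ray(n,uv,c); return o+d*(z-o[2])/d[2]
E
python3 - <<'E'
from h import *
for k,s,t in(('bulb',(275,285.1),(313,191)),('stopper',(275.3,249),(316.9,188)),('ring',(330,252),(271.9,141)),('smallstop',(262,226.5),(248.6,192)),('smallbulb',(261.7,246),(248.5,193.8))):
    print(k,tri([ray('side',s),ray('top',t)]))
print(atz('top',(271.9,141),.05),atz('top',(313,191),.05),atz('top',(316.9,188),.14))
E
```

```text
bulb (array([ 0.46060323, -0.34737919,  0.04861551]), [np.float64(1.2686993998745573), np.float64(1.2686993998744767)])
stopper (array([ 0.46009397, -0.34837864,  0.14644127]), [np.float64(1.4709469320532518), np.float64(1.4709469320534325)])
ring (array([ 0.63262566, -0.2063529 ,  0.05061471]), [np.float64(1.074849796672742), np.float64(1.0748497966727875)])
smallstop (array([ 0.45018493, -0.12875247,  0.1010628 ]), [np.float64(1.3938274815689307), np.float64(1.3938274815691793)])
smallbulb (array([ 0.44993028, -0.12698745,  0.03731561]), [np.float64(0.7503717364808881), np.float64(0.7503717364807196)])
[ 0.63167485 -0.20618467  0.05      ] [ 0.45918121 -0.34712711  0.05      ] [ 0.45934899 -0.3490768   0.14      ]
```

```bash
python3 - <<'E'
from h import *
for k,uv in(('eyeA',(137,156)),('eyeB',(155,166)),('eyeC',(165,148)),('scopeCorner',(212,153)),('scopeR',(240,100))):
    print(k,[atz('top',uv,z).round(3) for z in(.41,.37,.2)])
print(tri([ray('side',(275,116)),ray('top',(145,152))]))
for k,uv in(('red1',(345,214)),('red2',(345,243)),('cap',(282,189)),('edge1',(230,206)),('edge2',(320,258)),('chair',(55,190))): print(k,atz('top',uv,.03).round(3))
E
```

```text
eyeA [array([0.51, 0.16, 0.41]), array([0.517, 0.171, 0.37 ]), array([0.548, 0.217, 0.2  ])]
eyeB [array([0.484, 0.112, 0.41 ]), array([0.49 , 0.121, 0.37 ]), array([0.517, 0.16 , 0.2  ])]
eyeC [array([0.532, 0.087, 0.41 ]), array([0.54 , 0.095, 0.37 ]), array([0.574, 0.131, 0.2  ])]
scopeCorner [array([ 0.52 , -0.038,  0.41 ]), array([ 0.527, -0.034,  0.37 ]), array([ 0.56 , -0.016,  0.2  ])]
scopeR [array([ 0.664, -0.11 ,  0.41 ]), array([ 0.677, -0.108,  0.37 ]), array([ 0.73 , -0.101,  0.2  ])]
(array([0.52520737, 0.14924912, 0.37213726]), [np.float64(3.0587134377386964), np.float64(3.0587134377390095)])
red1 [ 0.383 -0.459  0.03 ]
red2 [ 0.284 -0.458  0.03 ]
cap [ 0.467 -0.242  0.03 ]
edge1 [ 0.407 -0.064  0.03 ]
edge2 [ 0.232 -0.372  0.03 ]
chair [0.458 0.542 0.03 ]
```

```bash
python3 - <<'E'
import cv2
a=cv2.imread('pics/side0.png')[80:260,180:420]; b=cv2.imread('pics/top0.png')[80:220,100:290]
cv2.imwrite('pics/se.png',cv2.resize(a,None,fx=3,fy=3,interpolation=cv2.INTER_CUBIC));cv2.imwrite('pics/te.png',cv2.resize(b,None,fx=4,fy=4,interpolation=cv2.INTER_CUBIC))
E
```

```text
(no output)
```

View pics/se.png

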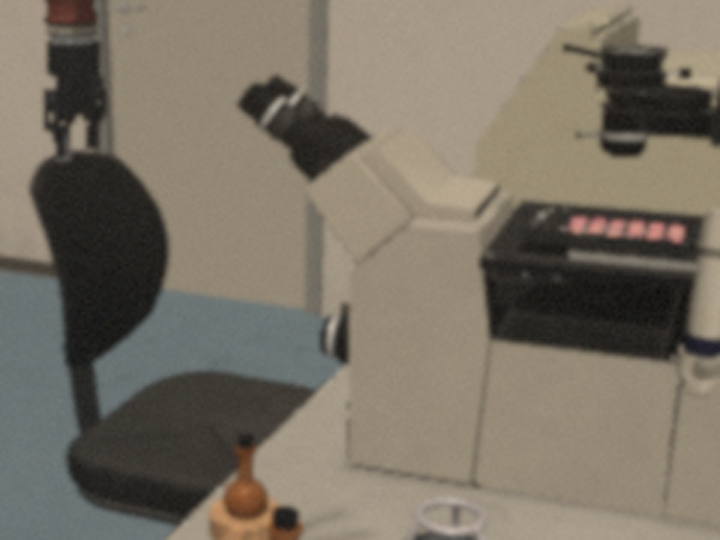

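View pics/te.png

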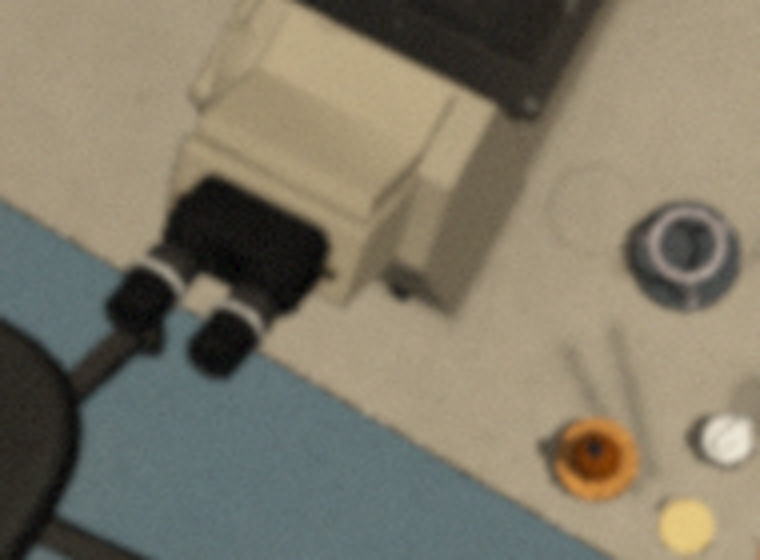

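The larger amber flask at side (275,280) / top (313,191) is the target. Its bulb centre is at about (0.460,-0.348,0.049), its stopper is black, and it sits in a cork ring. The red flasks are look-alikes with no cork. The small amber flask at (0.45,-0.128) stays where it is. The stand ring is at (0.632,-0.206,0.051), which matches its stated height. The eyepieces are near (0.50,0.14), so I draw the arm in first.

>>> servo_tool([
  [[85,-20,-42,0,0],[85,-43,-90,0,0],[85,-66,-138,0,0],[85,-90,-188,0,0],[85,-112,-236,0,0]],
])

```text
time: 0.78
tool_pos: [0.1599, 0.3247, 0.2499]
tool_rot: [-0.0, 0.224, 0.975, -0.0]
contact_force: [-0.3, -0.6, 1.0]
gripper_width: 0.992
```

>>> servo_tool([
  [[85,41,-26,0,0],[85,82,-57,0,0],[85,117,-93,0,0],[85,147,-134,0,0],[85,170,-179,0,0]],
])

```text
time: 1.4
tool_pos: [0.3315, 0.1458, 0.2501]
tool_rot: [0.0, 0.224, 0.975, 0.0]
contact_force: [0.8, 0.7, 0.1]
gripper_width: 0.996
```

```bash
python3 - <<'E'
from plant import state
s=state(); print(s['joint_pos'].round(2),s['joint_vel'].round(2),s['tool_pos'])
E
```

```text
[ 0.21 -0.65  2.18  0.    1.62 -0.91] [-1.12 -0.02  0.01  0.    0.01 -1.11] [0.33148969 0.14578692 0.25012618]
```

>>> servo_tool([
  [[85,17,-47,0,0],[85,28,-97,0,0],[85,31,-147,0,0],[85,28,-197,0,0],[85,20,-247,0,0]],
])

```text
time: 2.02
tool_pos: [0.3504, -0.1013, 0.2501]
tool_rot: [0.0, 0.224, 0.975, 0.0]
contact_force: [1.5, 0.1, 0.1]
gripper_width: 0.991
```

>>> servo_tool([
  [[85,20,-48,0,0],[85,42,-98,0,0],[85,65,-150,0,0],[85,90,-205,0,0],[85,109,-248,0,0]],
])

```text
time: 2.65
tool_pos: [0.4603, -0.3498, 0.2496]
tool_rot: [-0.0, 0.224, 0.974, 0.0]
contact_force: [0.2, -0.0, 0.3]
gripper_width: 0.995
```

>>> servo_tool([
  [[85,0,0,0,0],[85,0,0,0,0]],
])

```text
time: 2.9
tool_pos: [0.4595, -0.3472, 0.2497]
tool_rot: [-0.001, 0.224, 0.975, 0.0]
contact_force: [-1.1, -0.1, 0.0]
gripper_width: 0.994
```

```bash
python3 - <<'E'
from h import *
from plant import state, grab_frame, calibration
import cv2,json
s=state(); print(s['tool_pos'],s['time'])
c=calibration('wrist'); f=grab_frame('wrist')
json.dump({k:np.array(v).tolist() for k,v in c.items()},open('w1.json','w'))
cv2.imwrite('pics/w1.png',f[:,:,::-1])
for p in([.460,-.348,.049],[.46,-.3485,.141],[.46,-.3485,.123],s['tool_pos']): print(p,proj('w',p,c))
E
```

```text
[ 0.4595338  -0.34718361  0.24973194] 2.9
[0.46, -0.348, 0.049] [257.03557082 174.57352612]
[0.46, -0.3485, 0.141] [256.24258679 195.67577541]
[0.46, -0.3485, 0.123] [256.34833226 190.46097059]
[ 0.4595338  -0.34718361  0.24973194] [256.96441947 253.19986306]
```

View pics/w1.png

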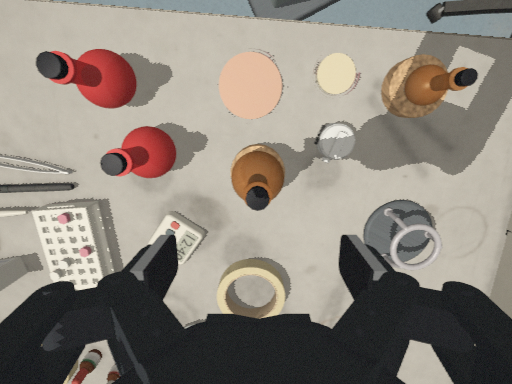

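```bash
python3 - <<'E'
from h import *
import cv2,json
c=json.load(open('w1.json')); im=cv2.imread('pics/w1.png')
hsv=cv2.cvtColor(im,cv2.COLOR_BGR2HSV)
def blob(m,box):
    u0,v0,u1,v1=box; k=np.zeros(m.shape,np.uint8); k[v0:v1,u0:u1]=m[v0:v1,u0:u1]
    n,l,st,ce=cv2.connectedComponentsWithStats(k); i=1+np.argmax(st[1:,4]); cn,_=cv2.findContours((l==i).astype(np.uint8),0,2); return st[i],ce[i],cv2.minEnclosingCircle(cn[0]),cv2.fitEllipse(cn[0])
st=blob((hsv[...,2]<45).astype(np.uint8),(235,175,285,220)); print('stopper',st)
a=((hsv[...,0]<16)&(hsv[...,1]>120)&(hsv[...,2]<200)).astype(np.uint8)
b=blob(a,(220,140,295,215)); print('amber',b)
print('stop at z .138',atz('w',st[1],.138,c), 'bulb',atz('w',(b[2][0]),.049,c))
g=cv2.resize(im[185:275,355:450],None,fx=6,fy=6,interpolation=cv2.INTER_CUBIC); 
d=cv2.resize(im[135:225,215:300],None,fx=6,fy=6,interpolation=cv2.INTER_CUBIC)
cv2.imwrite('pics/ringc.png',g); cv2.imwrite('pics/flc.png',d)
print('ring pred',proj('w',[.632,-.206,.05],c))
E
```

```text
stopper (array([252, 186,  17,  13, 134], dtype=int32), array([260.04477612, 192.05223881]), ((260.0, 192.5), 9.178879737854004), ((259.9885559082031, 192.05352783203125), (9.673480987548828, 15.9928560256958), 122.56256103515625))
amber (array([ 232,  151,   52,   53, 1848], dtype=int32), array([257.36580087, 173.7224026 ]), ((257.40155029296875, 178.046630859375), 27.434858322143555), ((257.2315979003906, 175.97589111328125), (50.848052978515625, 51.64822769165039), 53.577823638916016))
stop at z .138 [ 0.45921967 -0.34432167  0.138     ] bulb [ 0.46408318 -0.34949728  0.049     ]
ring pred [412.6527002 244.1810235]
```

View pics/ringc.png

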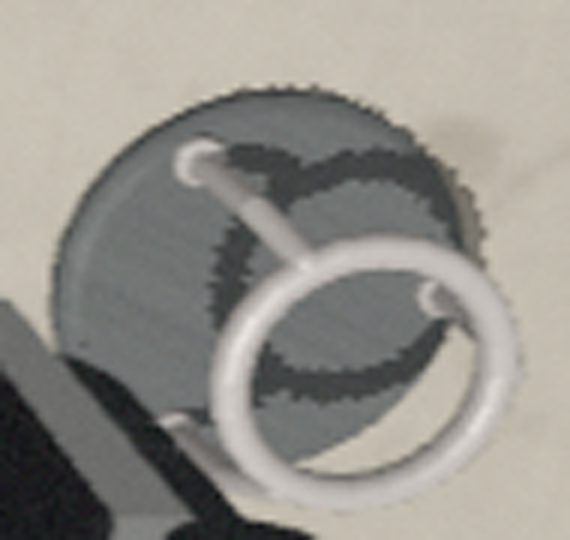

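View pics/flc.png

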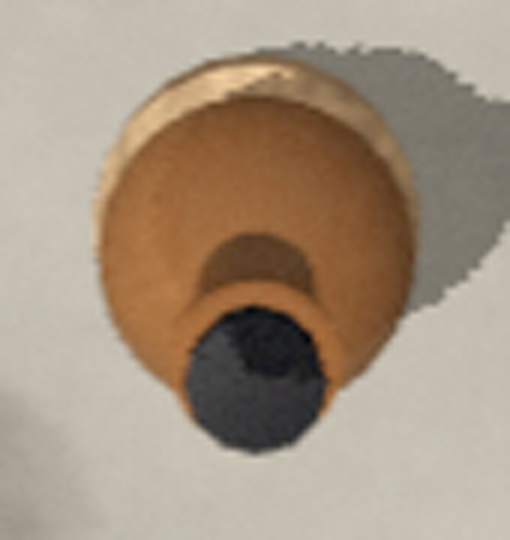

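```bash
python3 - <<'E'
from h import *
import json
c=json.load(open('w1.json'))
print(atz('w',(257.4,197.4),.14,c),atz('w',(257.5,177.2),.049,c),atz('w',(415.4,246.6),.05,c))
print(tri([ray('side',(330,252)),ray('top',(271.9,141)),ray('w',(415.4,246.6),c)]))
print(tri([ray('side',(275,285.1)),ray('top',(313,191)),ray('w',(257.5,177.2),c)]))
print(tri([ray('side',(275.3,250)),ray('top',(316.9,188)),ray('w',(257.4,197.4),c)]))
E
```

```text
[ 0.46216027 -0.3484062   0.14      ] [ 0.46318571 -0.3489253   0.049     ] [ 0.63691951 -0.20381701  0.05      ]
(array([ 0.63320926, -0.20587512,  0.05181541]), [np.float64(1.2552712773469792), np.float64(1.9048505833739817), np.float64(2.1646058775049357)])
(array([ 0.46136355, -0.34810053,  0.0493396 ]), [np.float64(0.41772218209981155), np.float64(2.27011490621517), np.float64(1.883182965985815)])
(array([ 0.46053219, -0.34829357,  0.14393339]), [np.float64(1.0591154804940024), np.float64(1.6483734533786134), np.float64(0.704731750159852)])
```

>>> servo_tool([
  [[85,1.5,0,-30,0],[85,1.5,0,-70,0],[85,1.5,0,-105,0],[85,1.5,0,-130,0],[85,1.5,0,-146,0]],
])

```text
time: 3.58
tool_pos: [0.4608, -0.3462, 0.1033]
tool_rot: [-0.0, 0.223, 0.975, 0.0]
contact_force: [0.2, 1.5, -0.0]
gripper_width: 0.997
```

>>> servo_tool([
  [[70,0,0,0,0],[55,0,0,0,0],[42,0,0,0,0],[34,0,0,0,0],[30,0,0,0,0]],
])

```text
time: 4.2
tool_pos: [0.4615, -0.3479, 0.1047]
tool_rot: [0.0, 0.224, 0.975, -0.0]
contact_force: [0.1, -0.5, -0.3]
gripper_width: 0.346
```

```bash
python3 - <<'E'
from h import *
from plant import state, grab_frame, calibration
import cv2
s=state(); print(s['tool_pos'],s['time'],s['gripper_width'])
a=grab_frame('wrist')[:,:,::-1]; b=grab_frame('side')[:,:,::-1]
cv2.imwrite('pics/w2.png',a); cv2.imwrite('pics/s2.png',cv2.resize(b[195:325,205:345],None,fx=4.2,fy=4.2,interpolation=cv2.INTER_CUBIC))
E
```

```text
[ 0.46151008 -0.34790556  0.10471512] 4.2 0.34636476640105673
```

View pics/w2.png

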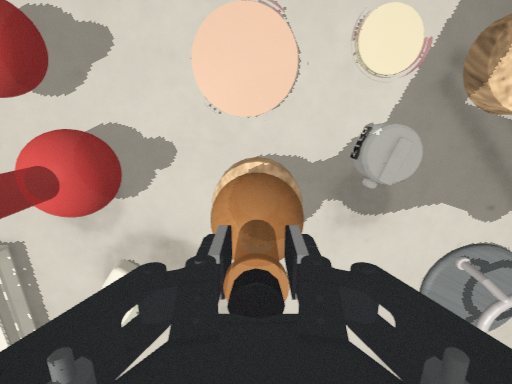

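View pics/s2.png

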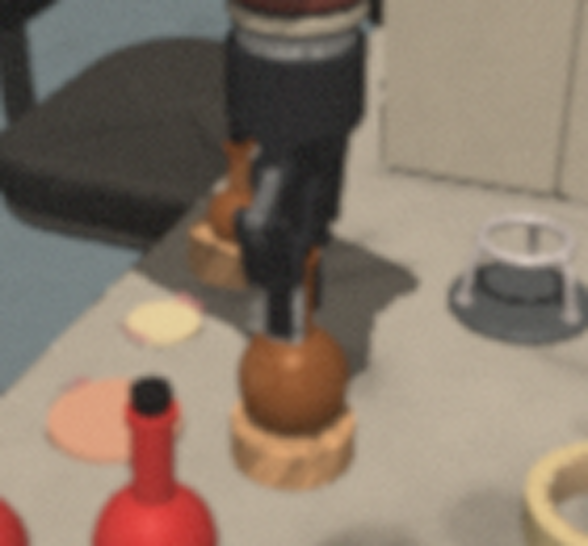

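The fingers straddle the amber neck, with the neck at wrist (257,245) between the pads at about 224 and 290. The tips are clear of the bulb. Closing now.

>>> servo_tool([
  [[26,0,0,1,0],[22,0,0,1,0],[15,0,0,1,0],[10,0,0,1,0],[10,0,0,1,0]],
])

```text
time: 4.92
tool_pos: [0.4613, -0.3481, 0.1056]
tool_rot: [0.0, 0.224, 0.975, -0.0]
contact_force: [-1.2, -1.7, 2.1]
gripper_width: 0.244
```

>>> servo_tool([
  [[10,0,0,4,0],[10,0,0,12,0],[10,0,0,28,0],[10,0,0,48,0],[10,0,0,65,0]],
])

```text
time: 5.55
tool_pos: [0.4618, -0.3481, 0.1727]
tool_rot: [0.001, 0.224, 0.975, -0.001]
contact_force: [-0.9, 0.5, -3.0]
gripper_width: 0.24
```

>>> servo_tool([
  [[10,0,0,10,0],[10,0,0,15,0],[10,0,0,15,0]],
])

```text
time: 5.92
tool_pos: [0.4613, -0.3477, 0.1854]
tool_rot: [0.0, 0.224, 0.975, -0.0]
contact_force: [-0.7, -0.3, -2.2]
gripper_width: 0.241
```

```bash
python3 - <<'E'
from h import *
from plant import state, grab_frame, calibration
import cv2
s=state(); print(s['tool_pos'],s['time'],s['gripper_width'],s['contact_force'])
c=calibration('wrist')
a=grab_frame('wrist')[:,:,::-1]; b=grab_frame('side')[:,:,::-1];d=grab_frame('top')[:,:,::-1]
cv2.imwrite('pics/w3.png',a); cv2.imwrite('pics/s3.png',cv2.resize(b[175:305,205:345],None,fx=4.2,fy=4.2,interpolation=cv2.INTER_CUBIC))
cv2.imwrite('pics/t3.png',d)
E
```

```text
[ 0.46131014 -0.34771096  0.18536385] 5.925 0.240669946357356 [-0.67453144 -0.34802341 -2.22666552]
```

View pics/w3.png

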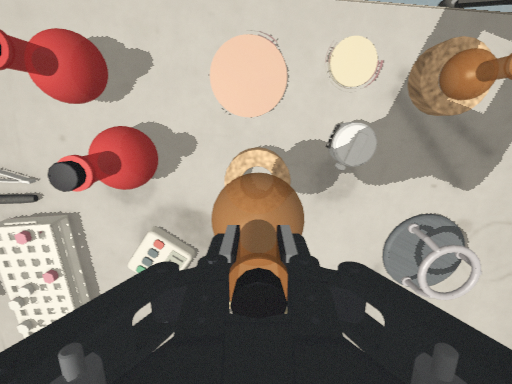

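View pics/s3.png

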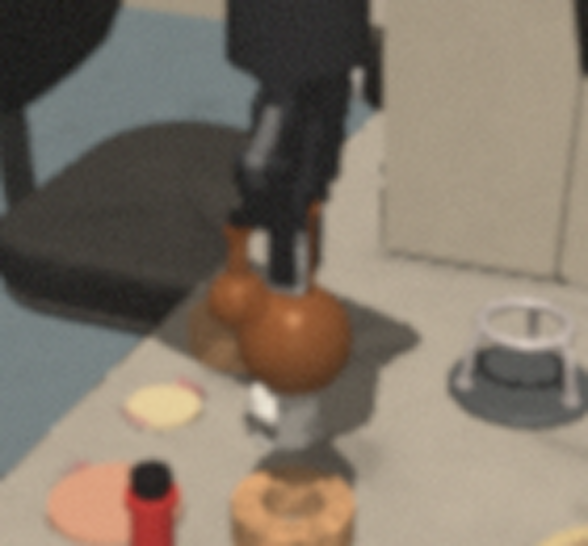

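>>> servo_tool([
  [[10,15,12,0,0],[10,45,37,0,0],[10,80,66,0,0],[10,115,95,0,0],[10,145,120,0,0]],
])

```text
time: 6.7
tool_pos: [0.608, -0.2255, 0.1848]
tool_rot: [-0.0, 0.223, 0.975, 0.0]
contact_force: [0.6, -0.4, -1.5]
gripper_width: 0.243
```

>>> servo_tool([
  [[10,16,13,0,0],[10,24,20,0,0],[10,26,22,0,0],[10,26,22,0,0]],
])

```text
time: 7.2
tool_pos: [0.6318, -0.2063, 0.1852]
tool_rot: [-0.0, 0.224, 0.974, -0.0]
contact_force: [0.1, 0.7, -2.4]
gripper_width: 0.24
```

```bash
python3 - <<'E'
from h import *
from plant import state, grab_frame, calibration
import cv2,json
s=state(); print(s['tool_pos'],s['time'],s['gripper_width'],s['contact_force'])
c=calibration('wrist')
a=grab_frame('wrist')[:,:,::-1]; b=grab_frame('side')[:,:,::-1];d=grab_frame('top')[:,:,::-1]
json.dump({k:np.array(v).tolist() for k,v in c.items()},open('w4.json','w'))
for n,i in(('w',a),('s',b),('t',d)): cv2.imwrite(f'pics/{n}4.png',i)
cv2.imwrite('pics/s4c.png',cv2.resize(b[170:285,270:390],None,fx=5,fy=5,interpolation=cv2.INTER_CUBIC))
cv2.imwrite('pics/t4c.png',cv2.resize(d[90:190,220:320],None,fx=5,fy=5,interpolation=cv2.INTER_CUBIC))
E
```

```text
[ 0.6318256  -0.20634774  0.1852264 ] 7.2 0.23982172991894776 [ 0.1232423   0.74769565 -2.40804634]
```

View pics/w4.png

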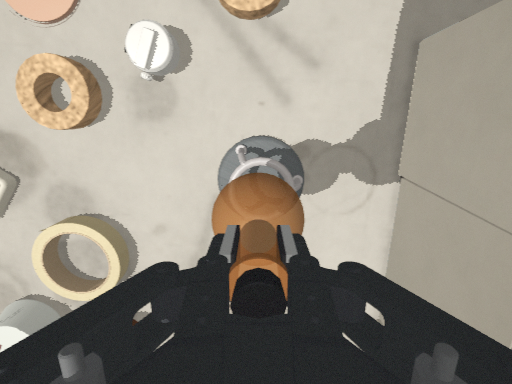

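View pics/s4c.png

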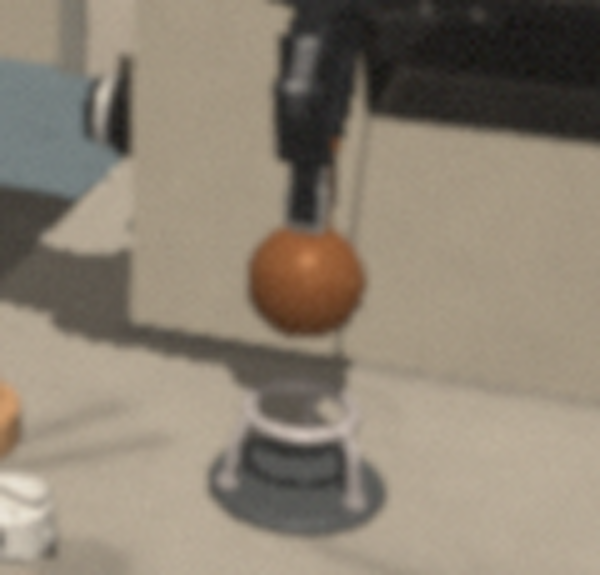

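View pics/t4c.png

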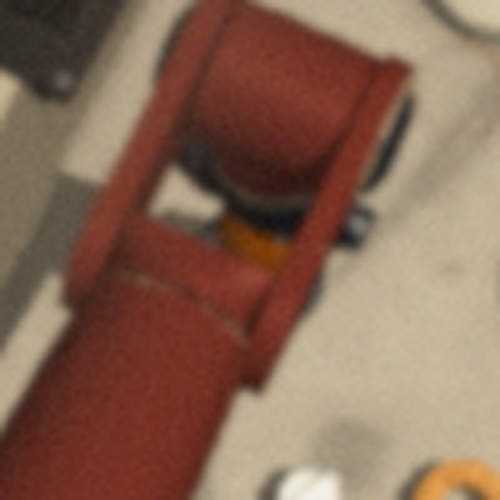

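```bash
python3 - <<'E'
from h import *
import cv2,json
c=json.load(open('w4.json'))
a=cv2.imread('pics/w4.png'); cv2.imwrite('pics/w4c.png',cv2.resize(a[130:250,200:320],None,fx=5,fy=5,interpolation=cv2.INTER_CUBIC))
print('bulb w pred',proj('w',[.632,-.206,.13],c),'ring w pred',proj('w',[.632,-.206,.05],c))
print('bulb s pred',proj('side',[.632,-.206,.13]),'ring s pred',proj('side',[.632,-.206,.05]))
for dx,dy in((.005,0),(0,.005)):
  print(proj('w',[.632+dx,-.206+dy,.05],c)-proj('w',[.632,-.206,.05],c),proj('side',[.632+dx,-.206+dy,.05])-proj('side',[.632,-.206,.05]))
# ring outer circle prediction in the wrist
t=np.linspace(0,2*np.pi,400)
for dx,dy in((0,0),):
  P=np.array([proj('w',[.632+.033*np.cos(q),-.206+.033*np.sin(q),.05],c) for q in t]); print(P.min(0),P.max(0))
  S=np.array([proj('side',[.632+.033*np.cos(q),-.206+.033*np.sin(q),.05]) for q in t]); print(S.min(0),S.max(0))
E
```

```text
bulb w pred [257.85168831 215.29038875] ring w pred [257.93177086 187.08419583]
bulb s pred [331.05710127 226.04353448] ring s pred [329.34791594 252.20609569]
[2.21689117 4.39678174] [ 1.7601862  -0.09089881]
[ 4.56719802 -2.16172073] [-0.46240155 -0.87428502]
[224.44126382 153.54709556] [291.42886376 218.49370047]
[317.37588578 246.54366483] [341.42606083 258.2062721 ]
```

View pics/w4c.png

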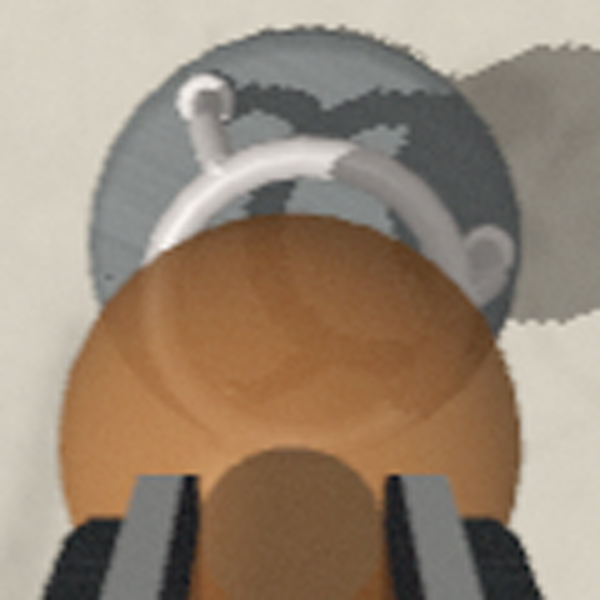

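```bash
python3 - <<'E'
from h import *
import cv2,json
W={'w1':json.load(open('w1.json')),'w4':json.load(open('w4.json'))}
cand={'A(632,-206)':((.632,-.206),(0,0,255)),'B(634,-202)':((.634,-.202),(0,255,0))}
t=np.linspace(0,2*np.pi,200)
def ov(img,n,c,box,f,bias=(0,0)):
    u0,v0,u1,v1=box; im=cv2.resize(cv2.imread(img)[v0:v1,u0:u1],None,fx=f,fy=f,interpolation=cv2.INTER_CUBIC)
    for (x,y),col in cand.values():
        for r in(.025,.033):
            P=np.array([proj(n,[x+r*np.cos(q),y+r*np.sin(q),.05],c) for q in t])+bias
            cv2.polylines(im,[np.int32(((P-[u0,v0]+.5)*f))],True,col,1)
        P=np.array([proj(n,[x+.05*np.cos(q),y+.05*np.sin(q),.004],c) for q in t])+bias
        cv2.polylines(im,[np.int32(((P-[u0,v0]+.5)*f))],True,col,1)
    return im
a=ov('pics/top0.png','top',C['top'],(250,120,295,165),8)
b=ov('pics/side0.png','side',C['side'],(305,235,355,285),7)
e=ov('pics/w1.png','w',W['w1'],(355,185,450,275),4)
d=ov('pics/w4.png','w',W['w4'],(205,130,320,220),4)
def pad(i,h): return cv2.copyMakeBorder(i,0,h-i.shape[0],0,0,cv2.BORDER_CONSTANT)
r1=np.hstack([pad(a,360),pad(b,360)]);r2=np.hstack([pad(e,360),pad(d,360)])
cv2.imwrite('pics/ov1.png',r1);cv2.imwrite('pics/ov2.png',r2)
E
```

```text
(no output)
```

View pics/ov1.png

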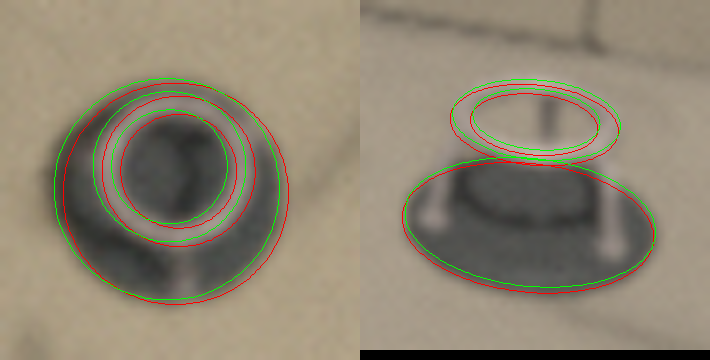

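View pics/ov2.png

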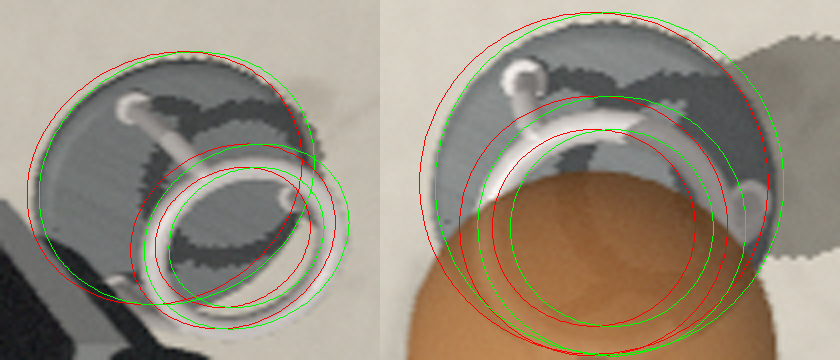

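```bash
python3 - <<'E'
from h import *
import cv2,json
W={'w1':json.load(open('w1.json')),'w4':json.load(open('w4.json'))}
t=np.linspace(0,2*np.pi,200)
def sph(n,c,p,r):
    T=np.array(c['world_from_camera']); o=T[:3,3]; d=np.array(p)-o; D=np.linalg.norm(d); d/=D
    ax=np.cross(d,[1,0,.3]); ax/=np.linalg.norm(ax); b=np.cross(d,ax); q=p-d*r*r/D; rr=r*np.sqrt(1-(r/D)**2)
    return np.array([proj(n,q+rr*(ax*np.cos(s)+b*np.sin(s)),c) for s in t])
def ov(img,n,c,box,f,p,circ=()):
    u0,v0,u1,v1=box; im=cv2.resize(cv2.imread(img)[v0:v1,u0:u1],None,fx=f,fy=f,interpolation=cv2.INTER_CUBIC)
    L=[sph(n,c,np.array(p),.032)]
    for z,r in circ: L.append(np.array([proj(n,[p[0]+r*np.cos(q),p[1]+r*np.sin(q),z],c) for q in t]))
    for P in L: cv2.polylines(im,[np.int32((P-[u0,v0]+.5)*f)],True,(0,255,0),1)
    return im
f0=(.461,-.348,.049); ci=((.141,.009),(.126,.0135),(.025,.036))
a=ov('pics/top0.png','top',C['top'],(290,165,335,210),8,f0,ci)
b=ov('pics/side0.png','side',C['side'],(250,240,300,315),5,f0,ci)
e=ov('pics/w1.png','w',W['w1'],(220,140,295,220),5,f0,ci)
f4=(.6318,-.2063,.130)
d=ov('pics/s4.png','side',C['side'],(310,205,355,245),8,f4)
g=ov('pics/w4.png','w',W['w4'],(200,160,320,250),4,f4)
def pad(i,h): return cv2.copyMakeBorder(i,0,h-i.shape[0],0,0,cv2.BORDER_CONSTANT)
cv2.imwrite('pics/ov3.png',np.hstack([pad(a,375),pad(b,375)])); cv2.imwrite('pics/ov4.png',np.hstack([pad(e,400),pad(d,400)])); cv2.imwrite('pics/ov5.png',g)
E
```

```text
(no output)
```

View pics/ov3.png

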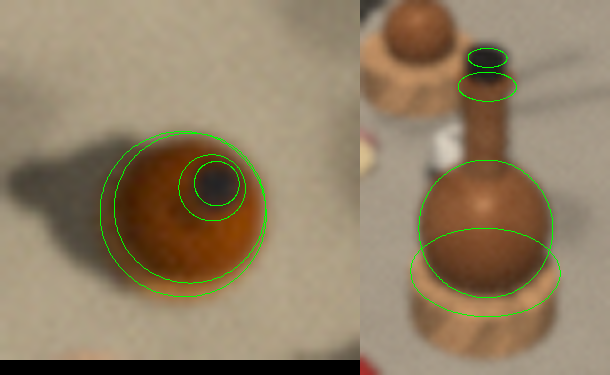

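View pics/ov4.png

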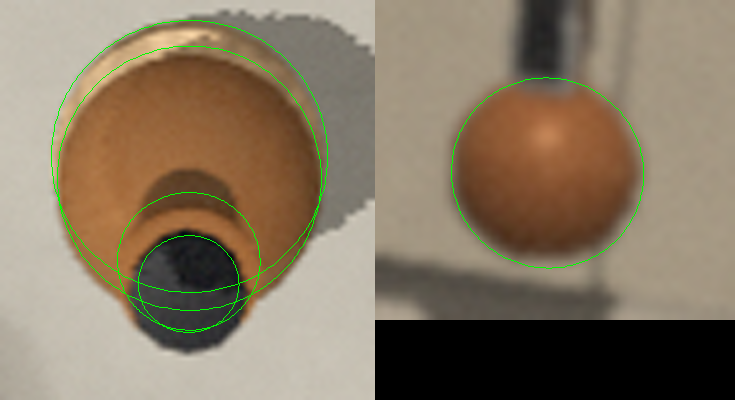

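View pics/ov5.png

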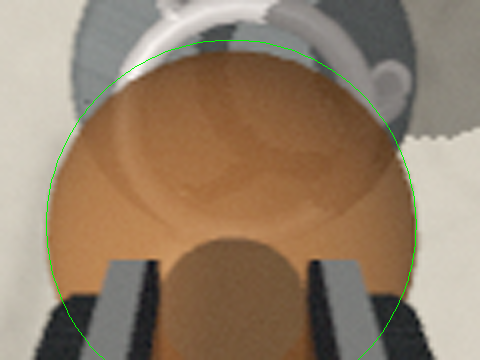

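>>> servo_tool([
  [[10,2,4,0,0],[10,2,4,-10,0],[10,2,4,-25,0],[10,2,4,-40,0],[10,2,4,-48,0]],
])

```text
time: 7.98
tool_pos: [0.6334, -0.2013, 0.1348]
tool_rot: [-0.002, 0.224, 0.975, 0.0]
contact_force: [0.7, 0.9, -2.3]
gripper_width: 0.245
```

>>> servo_tool([
  [[10,0,0,0,0]],
])

```text
time: 8.1
tool_pos: [0.6337, -0.2014, 0.1357]
tool_rot: [-0.001, 0.224, 0.975, 0.0]
contact_force: [-0.1, -0.0, -2.3]
gripper_width: 0.24
```

```bash
cat > look.py <<'E'
from h import *
from plant import state, grab_frame, calibration
import cv2,json,sys
k=sys.argv[1]
s=state(); print(s['tool_pos'],s['time'],s['gripper_width'],s['contact_force'])
c=calibration('wrist')
a=grab_frame('wrist')[:,:,::-1]; b=grab_frame('side')[:,:,::-1]
cv2.imwrite(f'pics/w{k}.png',a);cv2.imwrite(f'pics/s{k}.png',b)
A=cv2.resize(a[150:250,205:310],None,fx=4,fy=4,interpolation=cv2.INTER_CUBIC)
B=cv2.resize(b[210:285,305:355],None,fx=5.33,fy=5.33,interpolation=cv2.INTER_CUBIC)
h=min(len(A),len(B)); cv2.imwrite(f'pics/c{k}.png',np.hstack([A[:h],B[:h]]))
E
python3 look.py 5
```

```text
[ 0.63366679 -0.2014207   0.13572673] 8.1 0.23972451309900078 [-0.13729235 -0.02383933 -2.26754399]
```

View pics/c5.png

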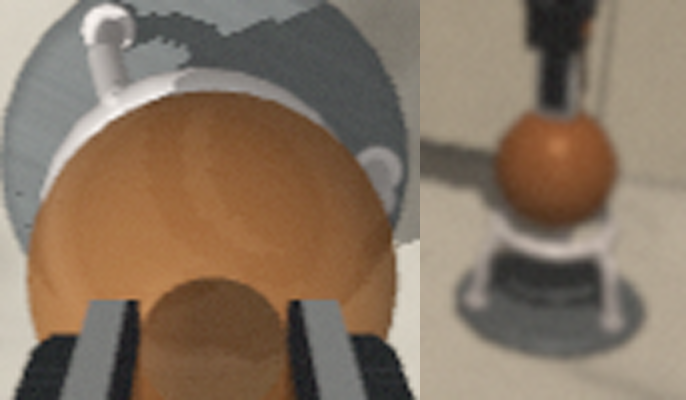

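```bash
cat > fit.py <<'E'
from h import *
import cv2,sys
from plant import calibration
# overlay on wrist image k (arm must not have moved) ring/foot at given positions
k=sys.argv[1]; c=calibration('wrist'); t=np.linspace(0,2*np.pi,300)
cands=[((.634,-.202),(0,255,0)),((.633,-.204),(0,0,255))]
u0,v0,u1,v1,f=195,130,320,235,5
im=cv2.resize(cv2.imread(f'pics/w{k}.png')[v0:v1,u0:u1],None,fx=f,fy=f,interpolation=cv2.INTER_CUBIC)
for (x,y),col in cands:
    for z,r in((.05,.033),(.05,.025),(.004,.05)):
        P=np.array([proj('w',[x+r*np.cos(q),y+r*np.sin(q),z],c) for q in t])+[0,2.7]
        cv2.polylines(im,[np.int32((P-[u0,v0]+.5)*f)],True,col,1)
cv2.line(im,(int((257.9-u0+.5)*f),0),(int((257.9-u0+.5)*f),999),(255,255,0),1)
cv2.imwrite(f'pics/f{k}.png',im)
E
python3 fit.py 5
```

```text
(no output)
```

View pics/f5.png

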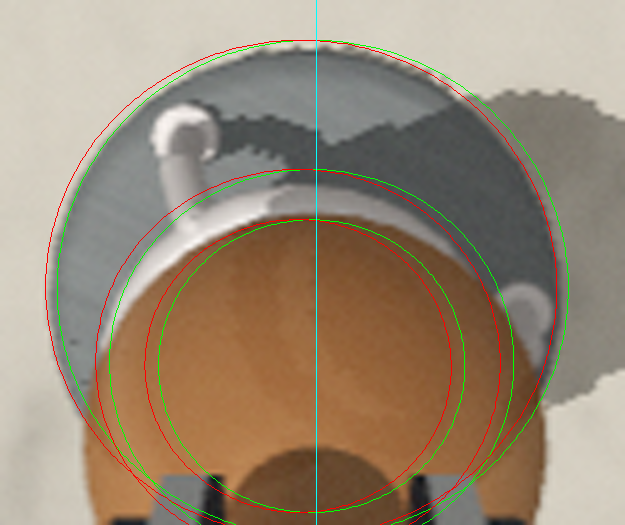

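>>> servo_tool([
  [[10,0.5,-0.8,-1,0],[10,0.5,-0.8,-2,0],[10,0.5,-0.8,-3,0],[10,0.5,-0.8,-4,0],[10,0.5,-0.8,-5,0]],
])

```text
time: 8.82
tool_pos: [0.6348, -0.2025, 0.1322]
tool_rot: [-0.0, 0.224, 0.975, -0.0]
contact_force: [-0.1, 0.8, -2.4]
gripper_width: 0.243
```

>>> servo_tool([
  [[10,0,0,-0.7,0],[10,0,0,-1.4,0],[10,0,0,-1.4,0]],
])

```text
time: 9.2
tool_pos: [0.6348, -0.2025, 0.1308]
tool_rot: [-0.0, 0.224, 0.975, -0.0]
contact_force: [0.5, -0.3, -2.0]
gripper_width: 0.24
```

>>> servo_tool([
  [[10,0,0,-0.7,0],[10,0,0,-1.4,0],[10,0,0,-1.4,0]],
])

```text
time: 9.57
tool_pos: [0.6348, -0.2025, 0.1294]
tool_rot: [-0.0, 0.224, 0.975, 0.0]
contact_force: [0.0, 0.4, -2.2]
gripper_width: 0.245
```

```bash
python3 look.py 6
```

```text
[ 0.63479318 -0.20249195  0.12940777] 9.575 0.24467356736057175 [ 0.03026204  0.39599043 -2.23655879]
```

View pics/c6.png

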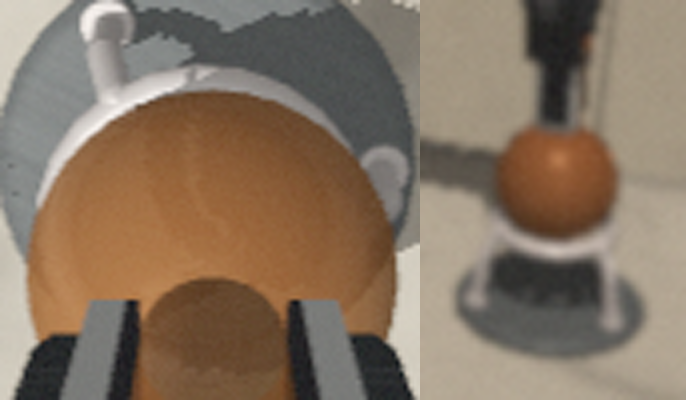

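```bash
sed -i 's/cands=.*/cands=[((.6345,-.203),(0,255,0)),((.634,-.2045),(0,0,255))]/; s/\[0,2.7\]/[0,4.5]/' fit.py; python3 fit.py 6
```

```text
(no output)
```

View pics/f6.png

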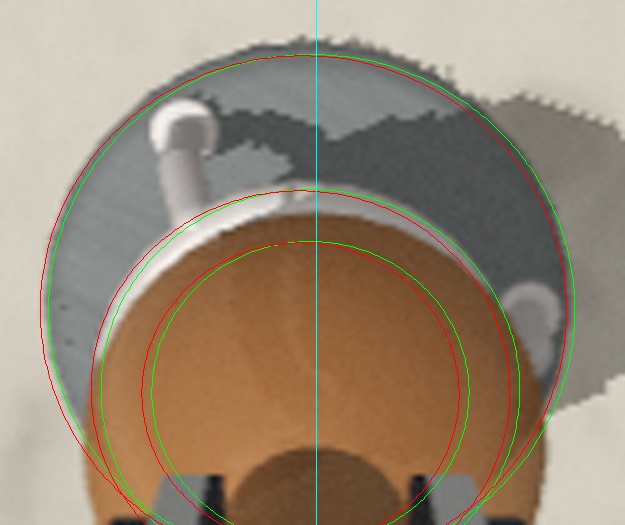

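>>> servo_tool([
  [[10,-0.3,-0.7,-0.6,0],[10,-0.3,-0.7,-1.2,0],[10,-0.3,-0.7,-1.2,0]],
])

```text
time: 10.05
tool_pos: [0.6345, -0.2032, 0.1282]
tool_rot: [-0.0, 0.224, 0.975, 0.0]
contact_force: [0.4, 0.1, -1.9]
gripper_width: 0.246
```

>>> servo_tool([
  [[10,0,0,-0.6,0],[10,0,0,-1,0],[10,0,0,-1,0]],
])

```text
time: 10.42
tool_pos: [0.6345, -0.2032, 0.1273]
tool_rot: [-0.0, 0.224, 0.975, -0.0]
contact_force: [-0.3, -0.9, -1.7]
gripper_width: 0.243
```

>>> servo_tool([
  [[10,0,0,-0.5,0],[10,0,0,-0.9,0],[10,0,0,-0.9,0]],
])

```text
time: 10.8
tool_pos: [0.6347, -0.2035, 0.1269]
tool_rot: [0.0, 0.224, 0.975, -0.0]
contact_force: [-0.8, -0.3, -0.1]
gripper_width: 0.24
```

>>> servo_tool([
  [[10,0,0,-0.5,0],[10,0,0,-0.9,0],[10,0,0,-0.9,0]],
])

```text
time: 11.18
tool_pos: [0.6349, -0.2036, 0.1266]
tool_rot: [0.0, 0.224, 0.975, -0.0]
contact_force: [-3.4, -0.9, 6.1]
gripper_width: 0.241
```

>>> servo_tool([
  [[10,-0.5,-0.1,0,0],[10,-0.8,-0.2,0,0],[10,-0.8,-0.2,0,0]],
])

```text
time: 11.55
tool_pos: [0.6344, -0.2038, 0.1262]
tool_rot: [0.001, 0.224, 0.975, -0.0]
contact_force: [-0.1, -1.8, 5.3]
gripper_width: 0.242
```

```bash
python3 look.py 7; python3 -c "
from plant import state; s=state(); print(s['ft_torque'],s['tool_rot'],s['time'])"
```

```text
[ 0.63437662 -0.20382757  0.12622639] 11.55 0.24213241400608096 [-0.13488954 -1.8424735   5.28989527]
[-0.26469057 -0.00738141  0.00816708] [ 9.49171354e-04  2.24040790e-01  9.74579269e-01 -2.67720754e-04] 11.65
```

View pics/c7.png

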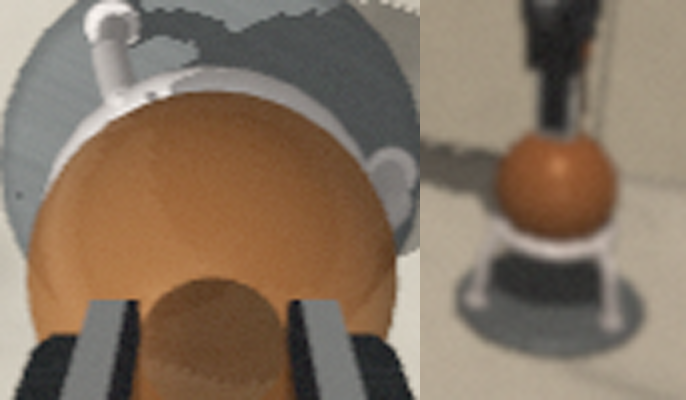

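>>> servo_tool([
  [[10,0,-0.4,0,0],[10,0,-0.6,0,0],[10,0,-0.6,0,0],[10,0,-0.6,0,0]],
])

```text
time: 12.15
tool_pos: [0.6343, -0.204, 0.126]
tool_rot: [0.001, 0.224, 0.975, 0.0]
contact_force: [0.3, -1.4, 5.8]
gripper_width: 0.241
```

>>> servo_tool([
  [[10,0,-0.3,0.5,0],[10,0,-0.3,0.7,0],[10,0,-0.3,0.7,0]],
])

```text
time: 12.52
tool_pos: [0.6341, -0.2041, 0.126]
tool_rot: [0.0, 0.224, 0.975, 0.0]
contact_force: [3.0, -1.2, 2.7]
gripper_width: 0.239
```

>>> servo_tool([
  [[24,0,0,0,0],[27,0,0,0,0],[31,0,0,0,0],[36,0,0,0,0],[42,0,0,0,0]],
])

```text
time: 13.15
tool_pos: [0.6337, -0.2043, 0.1261]
tool_rot: [-0.0, 0.224, 0.975, -0.0]
contact_force: [-0.0, -0.2, -0.2]
gripper_width: 0.49
```

```bash
python3 look.py 8
```

```text
[ 0.63368426 -0.20432604  0.12614631] 13.15 0.4901912644755422 [-0.02035113 -0.20350823 -0.17426363]
```

View pics/c8.png

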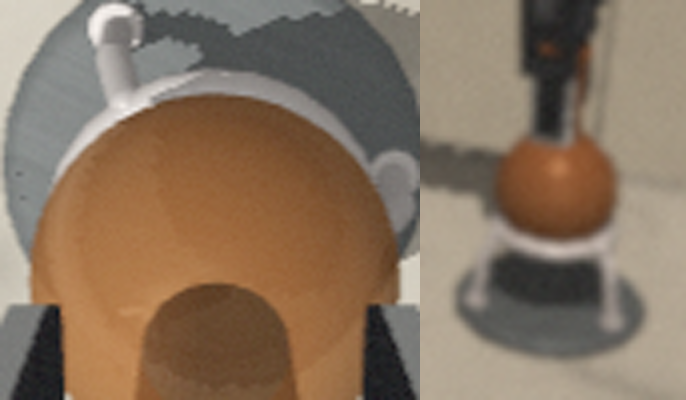

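View pics/w8.png

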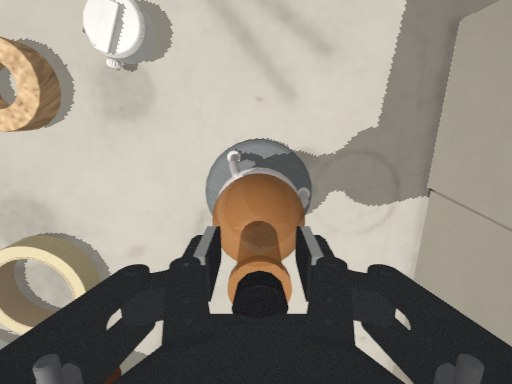

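The flask is released and stays upright in the ring, with its neck at wrist (259,260). I'll open further and retreat straight up.

>>> servo_tool([
  [[60,0,0,0,0],[70,0,0,0,0],[70,0,0,4,0],[70,0,0,15,0],[70,0,0,35,0]],
])

```text
time: 13.88
tool_pos: [0.6334, -0.2042, 0.1617]
tool_rot: [-0.001, 0.224, 0.975, 0.0]
contact_force: [-0.6, 0.2, 0.9]
gripper_width: 0.822
```

>>> servo_tool([
  [[70,-5,-2,30,0],[70,-25,-5,60,0],[70,-60,-15,75,0],[70,-100,-30,80,0],[70,-150,-45,80,0]],
])

```text
time: 14.5
tool_pos: [0.4835, -0.2501, 0.2443]
tool_rot: [0.002, 0.224, 0.975, -0.001]
contact_force: [-0.5, -0.7, 0.6]
gripper_width: 0.824
```

>>> servo_tool([
  [[70,-40,-15,0,0],[70,-80,-40,0,0],[70,-80,-60,0,0],[70,-80,-60,0,0]],
])

```text
time: 15.0
tool_pos: [0.4041, -0.3106, 0.2428]
tool_rot: [0.001, 0.225, 0.974, -0.0]
contact_force: [0.5, -0.0, 0.3]
gripper_width: 0.818
```

```bash
python3 look.py 9; python3 - <<'E'
from h import *
from plant import grab_frame
import cv2
d=grab_frame('top')[:,:,::-1]; cv2.imwrite('pics/t9.png',d)
b=cv2.imread('pics/s9.png')
t=np.linspace(0,2*np.pi,200)
def ov(im,n,box,f):
    u0,v0,u1,v1=box; im=cv2.resize(im[v0:v1,u0:u1],None,fx=f,fy=f,interpolation=cv2.INTER_CUBIC); x,y=.6342,-.2035
    for z,r in((.05,.033),(.163,.009),(.151,.0135)):
        P=np.array([proj(n,[x+r*np.cos(q),y+r*np.sin(q),z]) for q in t]); cv2.polylines(im,[np.int32((P-[u0,v0]+.5)*f)],True,(0,255,0),1)
    cv2.line(im,*[tuple(int(q) for q in (proj(n,[x,y,z])-[u0,v0]+.5)*f) for z in(.05,.163)],(255,255,0),1)
    return im
A=ov(b,'side',(290,195,370,285),5);B=ov(d.copy(),'top',(245,110,300,166),7)
h=min(len(A),len(B)); cv2.imwrite('pics/f9.png',np.hstack([A[:h],B[:h]]))
E
```

```text
[ 0.40413823 -0.31058736  0.24275645] 15.0 0.8175599278295187 [ 0.48178688 -0.02780587  0.28827331]
```

View pics/f9.png

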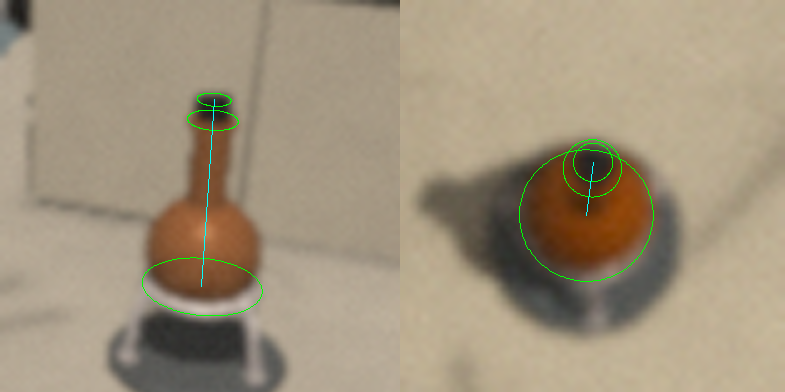

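View pics/s9.png

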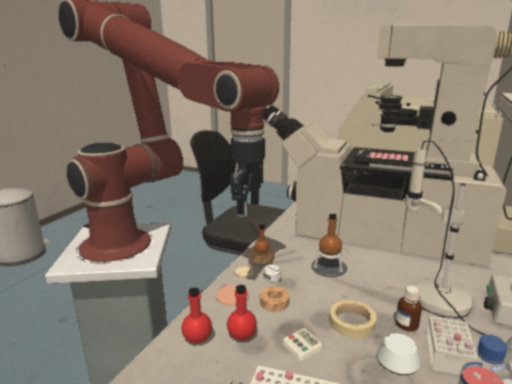

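View pics/w9.png

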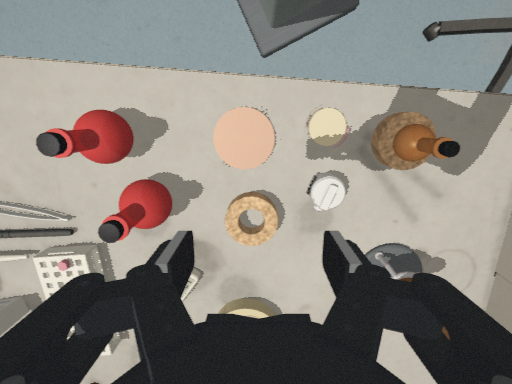

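The flask stands in the stand ring. The stopper, at side crop (213,100), lies within about a pixel of the expected upright position (214,99), and the top view agrees. The small flask, the red flasks and the cork ring are where they were. Handing in.

```bash
python3 -c "
from plant import job_done,state
print(state()['time']); print(job_done())"
```

```text
15.15
the job is handed in; nothing more can be done
None
```

The larger amber flask now stands upright and centred in the metal stand's ring. I handed the job in at about 15 s of the 45 s allowed.

- **What I did:** I drew the arm in past the eyepieces, gripped the flask by its neck and lifted it out of the cork ring. I lowered it onto the stand in steps of about 1 mm until it took a contact load of about 8 N. I then corrected small sideways offsets from the images and the measured forces, opened the fingers and backed away straight up.
- **Last checks:** In the side and top views the stopper is within about one pixel of the upright, centred prediction (the top view has about 3 mm to a pixel). The small flask looks unmoved, and the tool force was near zero after the arm withdrew.
- **What disagreed:** My first estimate of the ring's position was about 3–4 mm off in y. I corrected it from the wrist and top views before setting the flask down. The wrist camera also read about 2.5 pixels low in its image, and I allowed for that.

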